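# Cover the pitch pipe, then bring the red harmonica to the front and hold the rack still

### The job

I am done tuning: first slide the blue cover fully shut over the orange pitch pipe in its box. Then turn the revolving harmonica rack by the brass bar on its top until the red harmonica stands squarely at the white diamond mark on the rack's base, and finish while still gripping that bar, holding the rack still there so that I can lift the harmonica out. Leave everything else on the ledge where it is.

Things in the scene. Friction and masses are not known exactly. Their poses are not given: they have to be found in the camera images.
- pipe_box: Fixed wooden box, 230 (its x) x 120 (its y) x 50 mm high; origin at the centre of its underside, z up. The half towards its -x is an open compartment 104 x 104 mm and 34 mm deep that holds the pitch pipe; the half towards +x is a solid deck 39 mm high on which the open cover is parked. The side rims, 8 mm wide, are 50 mm high. The box stands on the left or the right of the work area, at a yaw of up to 0.35 rad.
- cover (a joint): Slide of the blue-painted wooden cover, in m: 0 = fully shut over the compartment (end stop), up to 0.10 = fully open; it grows as the cover moves along the box's +x. Slides with about 1.5 N of friction and stays where it is left. It starts 0.06 to 0.095 open.
- cover_rib (a point): Centre of the top of the cover's upright brass rib, 78 mm above the table. The rib is 12 mm thick along the box's x, 50 mm long along the box's y and stands 32 mm above the cover plate; the plate (114 x 102 x 6 mm, top at 46 mm) lies centred under it. Shut, the rib is 55 mm to the -x side of the box's origin. Axes parallel to the box's.
- pitch_pipe: Loose orange plastic pitch pipe, a disc 62 mm across and 18 mm high, lying in the compartment (below the cover); origin at the centre of its underside. 50 g. Not to be handled.
- stand: Fixed dark round base of the revolving harmonica rack, 210 mm across, 18 mm high, with a tongue that reaches to 132 mm from the centre along its -x; origin at the centre of its underside, on the turning axis. Its front is its -x side. It stands on the other side of the work area from the box, yaw up to 0.35 rad.
- arrow (a point): Centre of the white diamond mark (28 mm across) on the base's tongue, 117 mm from the turning axis along the base's -x, 20 mm above the table: the front.
- rack (a joint): Turning angle of the rack in rad, counter-clockwise seen from above positive: 0 = red harmonica exactly at the white diamond mark. It starts 0.5 to 1.4. Friction about 0.04 N m; it stays where it is left, no spring and no detents. Turns about the vertical axis through the origin of the stand.
- red_top (a point): Centre of the top of the red harmonica, 68 mm from the turning axis and 136 mm above the table. The rack is a pine disc 190 mm across (top 32 mm above the table) carrying four fixed harmonicas upright, 27 x 20 x 101 mm, a quarter turn apart in wooden sockets; one is all red, the others steel and black, all tops 136 mm or lower.
- bar (a point): Centre of the brass bar on top of the rack's central post, turning with the rack, centred on the turning axis: 60 mm long (its x) x 12 mm thick (its y) x 34 mm high; this point is 167 mm above the table, the underside of the bar 150 mm, its top 184 mm. Its -x axis points to the red harmonica. Nothing else on the rack reaches above 150 mm.
- votive: Loose empty glass votive cup, 66 mm across, 62 mm high, at the back; origin at the centre of its underside. Bystander.
- capo: Loose chrome capo lying flat, about 95 x 40 x 12 mm, at the back; origin on its underside. Bystander.
- mug: Loose blue mug, 80 mm across, 90 mm high, at the left side; origin at the centre of its underside. Bystander.
- rice_measure: Loose green measuring cup, 72 mm across, 60 mm high, at the right side; origin at the centre of its underside. Bystander.
- tuner: Loose small black tuner, 50 x 36 x 12 mm, at the left side; origin at the centre of its underside. Bystander.

How it is judged:
On the way, in this order (a step that is already met when the one before it is completed fails the run):
1. the cover is slid fully shut (value of joint cover below 0.005 m), for 0.2 s.
2. the red harmonica is at the white diamond mark, the rack gripped by its bar (value of joint rack between -0.1 and 0.1 rad and contact force between the fingers and stand above 2 N and distance between the grasp point and bar below 0.04 m), for 0.2 s.
At the end, for the whole second after the job is handed in: The cover is shut to within 5 mm with the pitch pipe in the compartment; the red harmonica is within 0.10 rad (6 degrees) of the white diamond mark; the rack is at rest (under 0.05 rad/s) and the fingers press on it with more than 2 N, the grasp point within 40 mm of the middle of its bar (all of step 2 and value of joint cover below 0.005 m and velocity of joint rack between -0.05 and 0.05 rad/s and x of pitch_pipe in the frame of pipe_box below 0 m and z of pitch_pipe in the frame of pipe_box below 0.02 m); the arm keeps its last pose, push and grip.
It fails at once if the votive is moved more than 30 mm (distance of votive from where it was at the start of the episode above 0.03 m).
It fails at once if the capo is moved more than 30 mm (distance of capo from where it was at the start of the episode above 0.03 m).
It fails at once if the mug is moved more than 30 mm (distance of mug from where it was at the start of the episode above 0.03 m).
It fails at once if the rice measure is moved more than 30 mm (distance of rice_measure from where it was at the start of the episode above 0.03 m).
It fails at once if the tuner is moved more than 30 mm (distance of tuner from where it was at the start of the episode above 0.03 m).
It also fails if it takes over 51 s, if anything falls off the work surface, if the arm or the gripper's body presses on something with over 40 N, if the wrist force passes 120 N, or if a joint passes its speed limit or range.

### The arm

A 6-joint arm with a two-finger parallel gripper is mounted at the origin on the work surface. World frame = base frame: x ahead of the robot, y to its left, z up, the work surface at z = 0. Lengths are in m, angles in rad, forces in N, time in s.
With the tool pointing down it reaches from about 0.4 to 0.825 m from the base axis. Payload 7 kg.
Tool frame: the origin (TCP) lies midway between the tips of the shut fingers; the grasp point (between the pads) lies 19 mm behind it; y points along the fingers, z is the direction in which the jaws open and shut, and the axes are right-handed (so a half turn about y gives the same grasp; the last joint's range is limited). The gripper opens to 88 mm and grips with 3 to 60 N. Pads are 19 mm wide; open, the fingers measure 130 mm over their backs; the gripper's body (78 mm by 193 mm) begins 47 mm behind the grasp point.
Start: joints at [-0.875, 0.359, 0.012, 0, -1.224, -0.288], TCP at [0.268, -0.62, 0.227] pointing down, gripper open.
Joint ranges: [-3.07, 3.07], [-1.43, 2.12], [-1.02, 1.25], [-3.03, 1.67], [-3.05, -0], [-3.03, 3.03]. Speed limits (rad/s): [2.39, 2.39, 3.01, 3.14, 3.14, 3.14].

### API

Orientations are given as [roll, pitch, yaw] about the fixed x, y, z axes, in that order (R = Rz(yaw) Ry(pitch) Rx(roll)).
In Python, from station import arm gives the robot as it stands.
- The arm moves only by the tool move_arm, never from a script. Its argument "deltas" is a list of rows, each an object with "dp": the shift along the tool's x, y, z in mm, a list of three; "rotation": the turn, a rotation vector about the tool's x, y, z in degrees, a list of three. A call has 1 to 5 rows; each row shifts and turns the pose as measured when the row begins, along the tool's axes as they then stand; what a row does not reach is not made up. A row lasts 1/12 s, in which the tool goes at most 41.7 mm and 7.16 degrees, less where a joint would pass 70% of its speed; a pose out of reach is approached as far as the arm can. A call is refused whole if a number of a shift passes 41.7 or a number of a turn 7.16, either way. A call with a gripper value outside its range is refused whole. "jaw" is the closure in counts, from 0 (fully open) to 255 (shut), set as the call begins (left out, the last holds). The fingers move at their own pace and stop on an object; "squeeze" is the grip in N (left out, the last holds). Time passes only in rows, so rows that do not move let the fingers close. It gives the time, the measured TCP pose, the force and the opening at its end, in the units of the state.
- arm.get_state(): the state, without advancing time (a new reading comes with each control period).
- arm.grab_frame(name): name is "side" or "top"; returns a dict with "pixels" (480x640x3 uint8, red, green, blue), "z_map" (480x640 float32, m along the optical axis (not along the pixel's ray), 0 where there is no reading), "fx", "fy", "cx", "cy" (pixels), "k1" (the pictures are not rectified: a ray, as slopes to the right and down, at radius r is drawn at 1 + k1 r^2 times it, then the intrinsics apply), "cam_to_world" (4x4, takes a point from camera to world coordinates). Camera axes: x right, y down, z forward; pixel columns grow to the right and rows downward; lengths in m; the calibration is good to about 2 mm. A picture is of the moment at which its call begins.
- arm.job_done(): hands the job in, once; it reports no verdict.
The state is a dict: "t": time; "q": joint angles; "qd": joint speeds; "joint_efforts": joint torques, N m; "eef_pos": TCP position; "ee_rot": TCP orientation; "force": force on the tool from outside, world axes, zero at the start; "moment": the same for the moment, N m; "width": finger opening in m.
Only numpy, scipy, OpenCV 4.12 (cv2) and the standard library are available. Lean on these libraries where they do the work, as an engineer would, in place of code of your own. Each camera call takes 0.05 s, during which the arm holds its last target.

## Working session

There is one attempt and no reset: what is moved stays moved. The work goes in short steps, Python scripts to look and compute and a tool call to move; the robot and the scene stay as the last step left them, time stands still between calls to the robot, and variables do not carry over. Pictures are saved under pics/ and viewed, and the job is handed in when it is done.

Besides the shell and the picture viewer there is one more tool, called after "Call:" in YAML: its name, and indented under it one key for each argument. move_arm: Moves the arm, as the interface text tells. Its arguments: {"type":"object","properties":{"deltas":{"type":"array","items":{"type":"object","properties":{"dp":{"type":"array","items":{"type":"number"}},"rotation":{"type":"array","items":{"type":"number"}}}}},"jaw":{"type":"number"},"squeeze":{"type":"number"}},"required":["deltas"]}

```bash
mkdir -p pics
cat > h.py <<'E'
import numpy as np, cv2
from station import arm
from scipy.spatial.transform import Rotation as R
def snap(name,out):
    f=arm.grab_frame(name); cv2.imwrite(f'pics/{out}.png',cv2.cvtColor(f['pixels'],cv2.COLOR_RGB2BGR))
    np.savez(f'pics/{out}.npz',**f); return f
def cloud(f):
    v,u=np.mgrid[0:480,0:640]
    K=np.array([[f['fx'],0,f['cx']],[0,f['fy'],f['cy']],[0,0,1]],float)
    xd=(u-f['cx'])/f['fx'];yd=(v-f['cy'])/f['fy']
    x,y=xd.copy(),yd.copy()
    for _ in range(20):
        s=1+f['k1']*(x*x+y*y); x=xd/s;y=yd/s
    z=f['z_map']; p=np.stack([x*z,y*z,z,np.ones_like(z)],-1)
    return (p@np.array(f['cam_to_world']).T)[...,:3]
E
python3 - <<'E'
from h import *
print(arm.get_state())
for n in('side','top'):
    f=snap(n,n+'0'); print(f['cam_to_world'],f['k1'],f['fx'])
E
```

```text
{'t': 0.0, 'q': array([-8.74881428e-01,  3.59377779e-01,  1.10470583e-02, -3.54237284e-04,
       -1.22408680e+00, -2.88093514e-01]), 'qd': array([ 0.00081211, -0.00105311,  0.00052926,  0.00132763,  0.00066366,
        0.00024633]), 'joint_efforts': array([-1.67032135e-04, -5.82702613e+01,  2.93050861e+01,  6.99724317e+00,
        6.79077086e-03, -1.48189620e-04]), 'eef_pos': array([ 0.26748773, -0.61920089,  0.2256227 ]), 'ee_rot': array([-1.56914732e+00,  1.41387060e-04,  4.07700860e-01]), 'force': array([0.30416055, 0.34243452, 0.04610596]), 'moment': array([0.00775241, 0.00025268, 0.02248647]), 'width': 0.08754908831586868}
[[-0.84621375 -0.40865539  0.34194014  0.20215551]
 [-0.53280484  0.64120392 -0.5522468   0.64477223]
 [ 0.00642527 -0.6495062  -0.76032914  0.98629315]
 [ 0.          0.          0.          1.        ]] -0.12166999108361254 529.6708265556064
[[-0.01740975 -0.9874489   0.15697637  0.37509673]
 [-0.99982082  0.01836024  0.0046069  -0.00796145]
 [-0.00743121 -0.15686804 -0.98759161  1.33249516]
 [ 0.          0.          0.          1.        ]] -0.07539389818941444 509.6993361367865
```

View pics/top0.png

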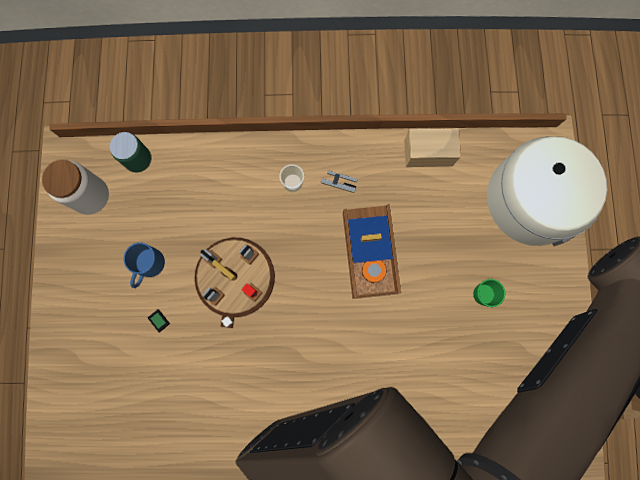

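View pics/side0.png

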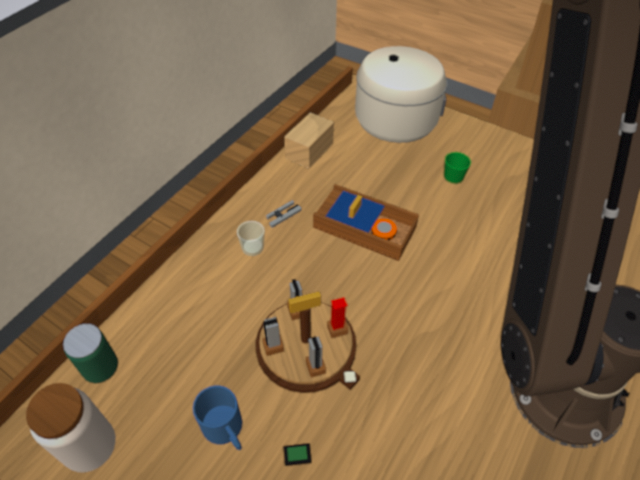

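The top view shows the box at about (372,251), with the brass rib at (371,238) and the compartment on the robot side. The rack is at (235,275), with the bar at about (223,268), the red harmonica at (250,291) and the diamond at (227,322). I'll measure these next.

```bash
python3 - <<'E'
from h import *
for n in('top0','side0'):
    f=dict(np.load(f'pics/{n}.npz')); P=cloud(f)
    hsv=cv2.cvtColor(f['pixels'],cv2.COLOR_RGB2HSV).astype(int)
    X,Y,Z=P[...,0],P[...,1],P[...,2]
    H,S,V=hsv[...,0],hsv[...,1],hsv[...,2]
    box=(X>.3)&(X<.85)&(Y>-.25)&(Y<.45)
    br=(H>17)&(H<30)&(S>120)&box
    def rep(nm,m):
        q=P[m]
        if len(q)<5: print(nm,len(q));return
        c=q.mean(0);w,v=np.linalg.eigh(np.cov(q[:,:2].T));r=cv2.minAreaRect((q[:,:2]*1000).astype(np.float32))
        print(nm,len(q),c.round(4),'z',np.percentile(q[:,2],[5,95]).round(3),'ang',np.arctan2(v[1,1],v[0,1]).round(3),'rect',np.round(r[0],1),np.round(r[1],1),round(r[2],1))
    print(n)
    rep('rib',br&(Z>.070)&(Z<.085)&(Y<.1))
    rep('bar',br&(Z>.176)&(Z<.192))
    rep('red',((H<5)|(H>175))&(S>180)&box&(Z>.128)&(Z<.142))
    rep('diamond',(S<50)&(V>180)&box&(Z>.012)&(Z<.03)&(X<.5)&(Y>.1))
    rep('cover',(H>100)&(H<125)&(S>150)&box&(Z>.038)&(Z<.054)&(Y<.1))
    rep('pipe',(H>5)&(H<14)&(S>220)&box&(Z>.02)&(Z<.036)&(Y<.1))
    rep('boxrim',(Z>.047)&(Z<.054)&(X<.8)&(X>.4)&(Y>-.15)&(Y<.1)&~((H>100)&(H<125)))
    rep('disc',(Z>.027)&(Z<.037)&(Y>.1)&(Y<.4)&(X>.4)&(X<.7))
    for (u,v) in [(223,268),(214,262),(233,276),(371,238)] if n=='top0' else [(305,302),(355,207)]: print((u,v),P[v,u].round(3),hsv[v,u])
E
python3 - <<'E'
import cv2
i=cv2.imread('pics/top0.png')
cv2.imwrite('pics/c0.png',cv2.resize(i[190:340,180:420],None,fx=3.3,fy=3.3,interpolation=cv2.INTER_CUBIC))
E
```

```text
top0
rib 93 [ 0.595  -0.1564  0.0765] z [0.072 0.082] ang 1.676 rect [ 595.3 -156.7] [11.8 47.8] 4.9
bar 130 [0.5078 0.1971 0.1824] z [0.179 0.186] ang 0.863 rect [508.  197.4] [58.8 11.4] 50.1
red 95 [0.4638 0.1446 0.1339] z [0.13  0.138] ang 0.807 rect [464.  144.9] [26.6 19.6] 52.5
diamond 55 [0.3933 0.2153 0.0179] z [0.014 0.023] ang 1.6 rect [393.3 215.1] [17.8 20.5] 34.7
cover 1508 [ 0.596  -0.1566  0.0447] z [0.04  0.049] ang -3.059 rect [ 596.8 -156.8] [112.9 101.1] 5.2
pipe 20 [ 0.5194 -0.1633  0.0233] z [0.021 0.027] ang 2.794 rect [ 522.5 -169.1] [36.4 46.7] 43.6
boxrim 245 [ 0.5955 -0.0806  0.0498] z [0.047 0.053] ang -2.683 rect [636.5 -61.2] [378.8 102.6] 30.2
disc 2795 [0.5064 0.196  0.0309] z [0.028 0.035] ang 1.247 rect [501.8 248.6] [187.7 291.8] 6.7
(223, 268) [0.511 0.196 0.183] [ 21 150 190]
(214, 262) [0.525 0.217 0.182] [ 21 152 183]
(233, 276) [0.493 0.173 0.181] [ 20 155 176]
(371, 238) [ 0.592 -0.155  0.081] [ 21 151 187]
side0
rib 87 [ 0.5944 -0.1517  0.0774] z [0.073 0.081] ang 1.685 rect [ 595.7 -153. ] [12.9 51.2] 7.0
bar 247 [0.5072 0.2007 0.1828] z [0.177 0.187] ang 0.869 rect [508.  199.2] [59.8 14.6] 49.6
red 129 [0.4636 0.15   0.1351] z [0.131 0.138] ang 1.02 rect [465.  148.6] [25.  21.8] 48.5
diamond 77 [0.3934 0.2173 0.0199] z [0.017 0.023] ang 2.313 rect [393.4 216.9] [17.8 19.4] 35.1
cover 1002 [ 0.5936 -0.1522  0.046 ] z [0.043 0.049] ang -2.953 rect [ 595.7 -155.3] [110.3  98.4] 5.4
pipe 167 [ 0.5121 -0.1587  0.024 ] z [0.021 0.027] ang 3.008 rect [ 515.3 -163.9] [56.1 60. ] 4.1
boxrim 414 [ 0.6075 -0.07    0.0499] z [0.047 0.053] ang -2.623 rect [641.9 -66.4] [376.2 130.2] 31.9
disc 3737 [0.4988 0.2133 0.0323] z [0.029 0.035] ang 1.147 rect [501.3 248.5] [189.  290.4] 7.6
(305, 302) [0.504 0.204 0.177] [ 20 212 142]
(355, 207) [ 0.589 -0.141  0.075] [ 20 204 136]
```

View pics/c0.png

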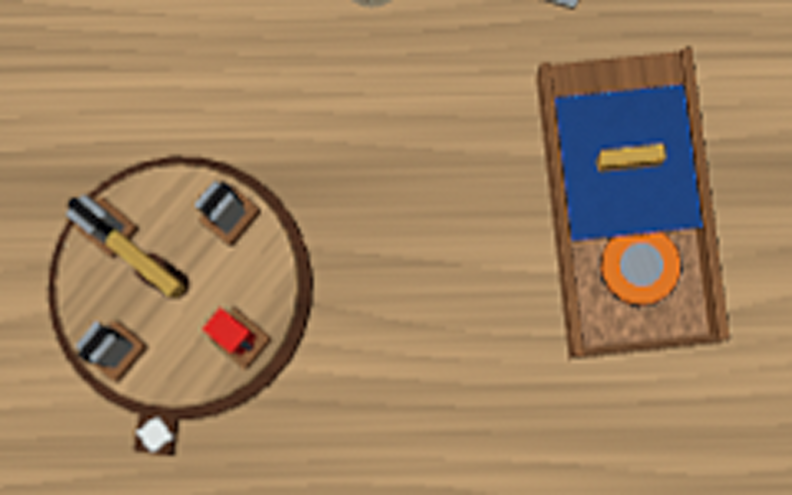

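```bash
cat >> h.py <<'E'
def plan(target,yaw,n=5,step=38,rot=6.5):
    s=arm.get_state(); p=np.array(s['eef_pos']); y=s['ee_rot'][2]; 
    print('t',s['t'],'pos',p.round(4),'rot',np.round(s['ee_rot'],3),'F',np.round(s['force'],1),'w',round(s['width'],4))
    t=np.array(target)
    for i in range(n):
        d=(t-p)*1000; L=np.linalg.norm(d); d=d*min(1,step/max(L,1e-9))
        dy=np.degrees((yaw-y+np.pi)%(2*np.pi)-np.pi); a=np.clip(dy,-rot,rot)
        Rm=R.from_euler('xyz',[-np.pi/2,0,y]).as_matrix()
        print('{"dp":%s,"rotation":[0,%.1f,0]}'%(np.round(Rm.T@d,0).astype(int).tolist(),-a),end=',')
        p=p+d/1000;y+=np.radians(a)
    print(' left',((t-p)*1000).round(0),round(np.degrees(yaw-y),1))
E
python3 -c "
from h import *
plan([.595,-.155,.16],1.663,14)"
```

```text
t 0.1 pos [ 0.2675 -0.6193  0.2257] rot [-1.569  0.     0.408] F [-0.   0.5  0.9] w 0.0877
{"dp":[32, 4, 20],"rotation":[0,-6.5,0]},{"dp":[34, 4, 16],"rotation":[0,-6.5,0]},{"dp":[36, 4, 12],"rotation":[0,-6.5,0]},{"dp":[37, 4, 8],"rotation":[0,-6.5,0]},{"dp":[38, 4, 4],"rotation":[0,-6.5,0]},{"dp":[38, 4, -1],"rotation":[0,-6.5,0]},{"dp":[37, 4, -5],"rotation":[0,-6.5,0]},{"dp":[37, 4, -9],"rotation":[0,-6.5,0]},{"dp":[35, 4, -13],"rotation":[0,-6.5,0]},{"dp":[34, 4, -17],"rotation":[0,-6.5,0]},{"dp":[31, 4, -21],"rotation":[0,-6.5,0]},{"dp":[29, 4, -24],"rotation":[0,-0.4,0]},{"dp":[29, 4, -25],"rotation":[0,-0.0,0]},{"dp":[29, 4, -25],"rotation":[0,-0.0,0]}, left [23. 32. -5.] 0.0
```

Call:
move_arm:
  deltas:
    - {"dp":[32,0,20],"rotation":[0,-6.5,0]}
    - {"dp":[34,0,16],"rotation":[0,-6.5,0]}
    - {"dp":[36,0,12],"rotation":[0,-6.5,0]}
    - {"dp":[37,0,8],"rotation":[0,-6.5,0]}
    - {"dp":[38,0,4],"rotation":[0,-6.5,0]}
  jaw: 0

```text
t: 0.52
eef_pos: [0.3729, -0.4628, 0.221]
ee_rot: [-1.562, -0.001, 0.984]
force: [0.5, 0.4, -0.2]
width: 0.0876
```

```bash
python3 -c "
from h import *
plan([.595,-.155,.15],1.663,10)"
```

```text
t 0.5167 pos [ 0.3729 -0.4628  0.221 ] rot [-1.562e+00 -1.000e-03  9.840e-01] F [ 0.5  0.4 -0.2] w 0.0876
{"dp":[37, 7, -1],"rotation":[0,-6.5,0]},{"dp":[37, 7, -6],"rotation":[0,-6.5,0]},{"dp":[36, 7, -10],"rotation":[0,-6.5,0]},{"dp":[35, 7, -14],"rotation":[0,-6.5,0]},{"dp":[33, 7, -18],"rotation":[0,-6.5,0]},{"dp":[31, 7, -21],"rotation":[0,-6.4,0]},{"dp":[28, 7, -25],"rotation":[0,-0.0,0]},{"dp":[28, 7, -25],"rotation":[0,-0.0,0]},{"dp":[28, 7, -25],"rotation":[0,-0.0,0]},{"dp":[28, 7, -25],"rotation":[0,-0.0,0]}, left [ 4.  5. -1.] 0.0
```

Call:
move_arm:
  deltas:
    - {"dp":[37,5,-1],"rotation":[0,-6.5,0]}
    - {"dp":[37,5,-6],"rotation":[0,-6.5,0]}
    - {"dp":[36,5,-10],"rotation":[0,-6.5,0]}
    - {"dp":[35,5,-14],"rotation":[0,-6.5,0]}
    - {"dp":[33,5,-18],"rotation":[0,-6.5,0]}

```text
t: 0.93
eef_pos: [0.484, -0.3013, 0.1955]
ee_rot: [-1.565, -0.006, 1.58]
force: [0.6, -0.8, 0.4]
width: 0.0874
```

```bash
python3 -c "
from h import *
plan([.595,-.155,.12],1.663,10)"
```

```text
t 0.9333 pos [ 0.484  -0.3013  0.1955] rot [-1.565 -0.006  1.58 ] F [ 0.6 -0.8  0.4] w 0.0874
{"dp":[28, 14, -21],"rotation":[0,-4.8,0]},{"dp":[26, 14, -24],"rotation":[0,-0.0,0]},{"dp":[26, 14, -24],"rotation":[0,-0.0,0]},{"dp":[26, 14, -24],"rotation":[0,-0.0,0]},{"dp":[26, 14, -24],"rotation":[0,-0.0,0]},{"dp":[6, 3, -5],"rotation":[0,-0.0,0]},{"dp":[0, 0, 0],"rotation":[0,-0.0,0]},{"dp":[0, 0, 0],"rotation":[0,-0.0,0]},{"dp":[0, 0, 0],"rotation":[0,-0.0,0]},{"dp":[0, 0, 0],"rotation":[0,-0.0,0]}, left [0. 0. 0.] -0.0
```

Call:
move_arm:
  deltas:
    - {"dp":[28,14,-21],"rotation":[0,-4.8,0]}
    - {"dp":[26,14,-24],"rotation":[0,0,0]}
    - {"dp":[26,14,-24],"rotation":[0,0,0]}
    - {"dp":[26,14,-24],"rotation":[0,0,0]}
    - {"dp":[26,14,-24],"rotation":[0,0,0]}

```text
t: 1.35
eef_pos: [0.5937, -0.1504, 0.1252]
ee_rot: [-1.569, -0.005, 1.678]
force: [0.7, -1.0, -0.4]
width: 0.0879
```

```bash
python3 -c "
from h import *
plan([.595,-.155,.056],1.663,6,25)"
```

```text
t 1.35 pos [ 0.5937 -0.1504  0.1252] rot [-1.569 -0.005  1.678] F [ 0.7 -1.  -0.4] w 0.0879
{"dp":[-2, 25, 0],"rotation":[0,0.9,0]},{"dp":[-2, 25, 0],"rotation":[0,-0.0,0]},{"dp":[-1, 19, 0],"rotation":[0,-0.0,0]},{"dp":[0, 0, 0],"rotation":[0,-0.0,0]},{"dp":[0, 0, 0],"rotation":[0,-0.0,0]},{"dp":[0, 0, 0],"rotation":[0,-0.0,0]}, left [0. 0. 0.] -0.0
```

Call:
move_arm:
  deltas:
    - {"dp":[-3,25,0],"rotation":[0,0.9,0]}
    - {"dp":[0,25,0],"rotation":[0,0,0]}
    - {"dp":[0,14,0],"rotation":[0,0,0]}
    - {"dp":[0,3,0],"rotation":[0,0,0]}

```text
t: 1.68
eef_pos: [0.5975, -0.145, 0.0518]
ee_rot: [-1.567, -0.006, 1.671]
force: [-0.7, -0.3, 0.4]
width: 0.0877
```

```bash
python3 -c "
from h import *
snap('side','side1')
plan([.595,-.155,.056],1.663,1,25)
i=cv2.imread('pics/side1.png');cv2.imwrite('pics/c1.png',cv2.resize(i[100:300,230:480],None,fx=3,fy=3))"
```

```text
t 1.7333 pos [ 0.5974 -0.1452  0.052 ] rot [-1.567 -0.006  1.671] F [-1.4  0.1 -1.3] w 0.0874
{"dp":[-10, -4, 3],"rotation":[0,0.4,0]}, left [0. 0. 0.] -0.0
```

View pics/c1.png

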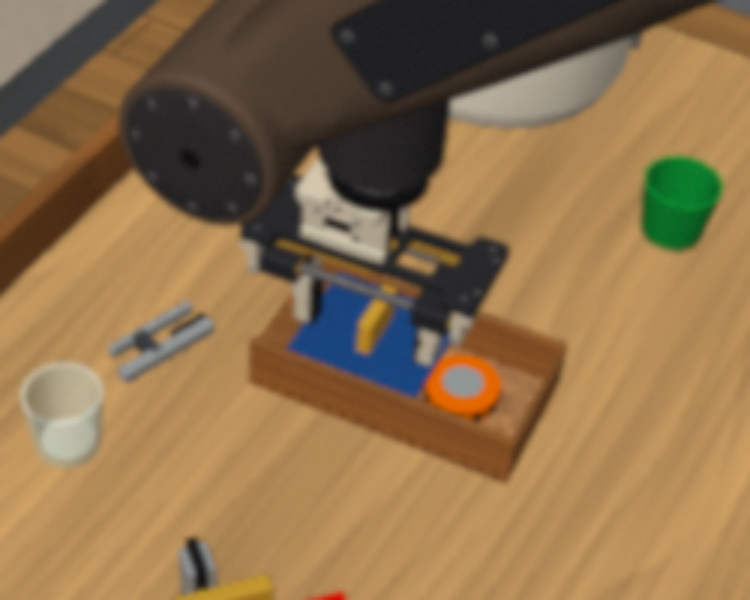

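The crop shows the fingers at (308,290) and (428,345) on either side of the rib at (375,320). I'll close on it.

Call:
move_arm:
  deltas:
    - {"dp":[-9,-3,0],"rotation":[0,0.4,0]}
    - {"dp":[0,0,0],"rotation":[0,0,0]}
    - {"dp":[0,0,0],"rotation":[0,0,0]}
    - {"dp":[0,0,0],"rotation":[0,0,0]}
    - {"dp":[0,0,0],"rotation":[0,0,0]}
  jaw: 255
  squeeze: 20

```text
t: 2.15
eef_pos: [0.5999, -0.1565, 0.0591]
ee_rot: [-1.571, -0.005, 1.662]
force: [-0.3, 0.3, -0.5]
width: 0.0597
```

Call:
move_arm:
  deltas:
    - {"dp":[0,0,0],"rotation":[0,0,0]}
    - {"dp":[0,0,0],"rotation":[0,0,0]}
    - {"dp":[0,0,0],"rotation":[0,0,0]}
    - {"dp":[0,0,0],"rotation":[0,0,0]}

```text
t: 2.48
eef_pos: [0.6008, -0.1568, 0.0614]
ee_rot: [-1.574, -0.004, 1.661]
force: [-0.0, 0.3, 0.3]
width: 0.0334
```

Call:
move_arm:
  deltas:
    - {"dp":[0,5,3],"rotation":[0,0,0]}
    - {"dp":[0,2,1],"rotation":[0,0,0]}
    - {"dp":[0,0,0],"rotation":[0,0,0]}
    - {"dp":[0,0,0],"rotation":[0,0,0]}
    - {"dp":[0,0,0],"rotation":[0,0,0]}

```text
t: 2.9
eef_pos: [0.5963, -0.157, 0.0537]
ee_rot: [-1.574, -0.004, 1.662]
force: [0.5, 0.2, 1.1]
width: 0.012
```

Call:
move_arm:
  deltas:
    - {"dp":[0,0,10],"rotation":[0,0,0]}
    - {"dp":[0,0,15],"rotation":[0,0,0]}
    - {"dp":[0,0,15],"rotation":[0,0,0]}
    - {"dp":[0,0,12],"rotation":[0,0,0]}

```text
t: 3.23
eef_pos: [0.5473, -0.1612, 0.0538]
ee_rot: [-1.58, -0.003, 1.663]
force: [1.3, 0.1, 0.1]
width: 0.0115
```

Call:
move_arm:
  deltas:
    - {"dp":[0,0,6],"rotation":[0,0,0]}
    - {"dp":[0,0,6],"rotation":[0,0,0]}
    - {"dp":[0,0,5],"rotation":[0,0,0]}

```text
t: 3.48
eef_pos: [0.5282, -0.1628, 0.0537]
ee_rot: [-1.581, -0.004, 1.663]
force: [1.3, 1.1, -1.2]
width: 0.0118
```

Call:
move_arm:
  deltas:
    - {"dp":[0,0,5],"rotation":[0,0,0]}
    - {"dp":[0,0,5],"rotation":[0,0,0]}
    - {"dp":[0,0,5],"rotation":[0,0,0]}

```text
t: 3.73
eef_pos: [0.5128, -0.1642, 0.0537]
ee_rot: [-1.582, -0.004, 1.663]
force: [1.5, 1.7, 0.2]
width: 0.0117
```

Call:
move_arm:
  deltas:
    - {"dp":[0,0,4],"rotation":[0,0,0]}
    - {"dp":[0,0,4],"rotation":[0,0,0]}

```text
t: 3.9
eef_pos: [0.5117, -0.1642, 0.0539]
ee_rot: [-1.596, -0.003, 1.664]
force: [19.7, -0.7, -19.6]
width: 0.0118
```

Call:
move_arm:
  deltas:
    - {"dp":[0,0,4],"rotation":[0,0,0]}
    - {"dp":[0,0,3],"rotation":[0,0,0]}
    - {"dp":[0,0,2],"rotation":[0,0,0]}

```text
t: 4.15
eef_pos: [0.5121, -0.1642, 0.0539]
ee_rot: [-1.613, -0.001, 1.666]
force: [6.3, -0.3, -3.0]
width: 0.0125
```

```bash
python3 -c "
from h import *
snap('side','side2')
plan([.595,-.155,.056],1.663,1,25)
i=cv2.imread('pics/side2.png');cv2.imwrite('pics/c2.png',cv2.resize(i[100:300,230:480],None,fx=3,fy=3))"
```

```text
t 4.2 pos [ 0.512  -0.1642  0.0539] rot [-1.613e+00 -1.000e-03  1.666e+00] F [ 9.3  0.5 -8.3] w 0.0123
{"dp":[0, -1, -25],"rotation":[0,0.2,0]}, left [58.  6.  1.] -0.0
```

View pics/c2.png

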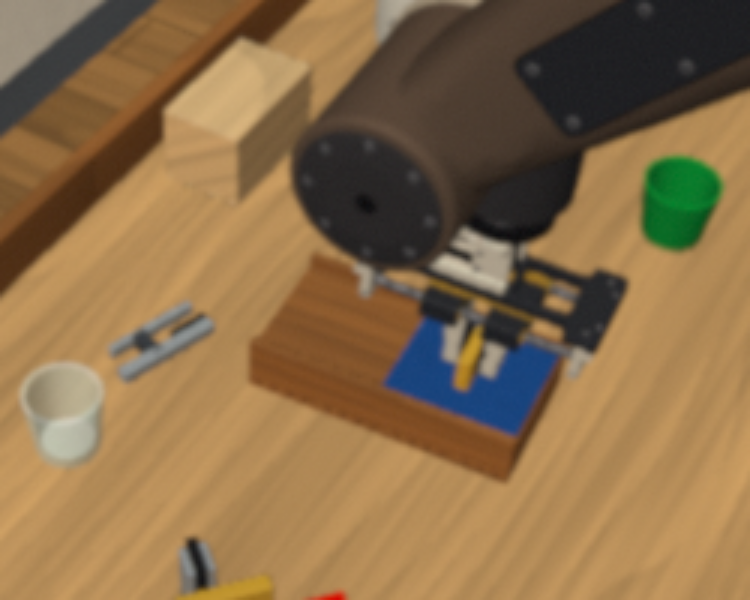

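The crop shows the blue plate up against the front end of the box, and the force rose at the stop, so the cover is shut. I'll release it and lift.

Call:
move_arm:
  deltas:
    - {"dp":[0,0,0],"rotation":[0,0,0]}
    - {"dp":[0,0,0],"rotation":[0,0,0]}
    - {"dp":[0,0,0],"rotation":[0,0,0]}
    - {"dp":[0,0,0],"rotation":[0,0,0]}
    - {"dp":[0,0,0],"rotation":[0,0,0]}
  jaw: 0

```text
t: 4.62
eef_pos: [0.5105, -0.1644, 0.0533]
ee_rot: [-1.611, -0.001, 1.666]
force: [0.3, -0.7, 0.8]
width: 0.0398
```

Call:
move_arm:
  deltas:
    - {"dp":[0,-5,0],"rotation":[2.4,0,0]}
    - {"dp":[0,-25,0],"rotation":[0,0,0]}
    - {"dp":[0,-38,0],"rotation":[0,0,0]}
    - {"dp":[0,-38,0],"rotation":[0,0,0]}
    - {"dp":[0,-38,0],"rotation":[0,0,0]}

```text
t: 5.03
eef_pos: [0.5031, -0.1647, 0.1928]
ee_rot: [-1.545, -0.004, 1.664]
force: [1.4, 0.3, -0.1]
width: 0.0733
```

```bash
python3 -c "
from h import *
plan([.508,.12,.24],.866,12)"
```

```text
t 5.0333 pos [ 0.5031 -0.1647  0.1928] rot [-1.545 -0.004  1.664] F [ 1.4  0.3 -0.1] w 0.0733
{"dp":[37, -6, -4],"rotation":[0,6.5,0]},{"dp":[37, -6, 0],"rotation":[0,6.5,0]},{"dp":[37, -6, 4],"rotation":[0,6.5,0]},{"dp":[37, -6, 9],"rotation":[0,6.5,0]},{"dp":[35, -6, 13],"rotation":[0,6.5,0]},{"dp":[34, -6, 17],"rotation":[0,6.5,0]},{"dp":[32, -6, 20],"rotation":[0,6.5,0]},{"dp":[17, -4, 14],"rotation":[0,0.2,0]},{"dp":[0, 0, 0],"rotation":[0,-0.0,0]},{"dp":[0, 0, 0],"rotation":[0,-0.0,0]},{"dp":[0, 0, 0],"rotation":[0,-0.0,0]},{"dp":[0, 0, 0],"rotation":[0,-0.0,0]}, left [0. 0. 0.] -0.0
```

Before leaving I'll check the cover from above while I raise the arm.

Call:
move_arm:
  deltas:
    - {"dp":[37,-12,-4],"rotation":[-1.5,6.5,0]}
    - {"dp":[37,-12,0],"rotation":[0,6.5,0]}
    - {"dp":[37,-12,4],"rotation":[0,6.5,0]}
    - {"dp":[37,-6,9],"rotation":[0,6.5,0]}
    - {"dp":[35,-6,13],"rotation":[0,6.5,0]}

```text
t: 5.45
eef_pos: [0.5076, 0.0116, 0.2503]
ee_rot: [-1.581, -0.008, 1.103]
force: [1.2, 0.6, 0.1]
width: 0.0873
```

```bash
python3 -c "
from h import *
f=snap('top','top3');g=snap('side','side3')
for f in (f,g):
    P=cloud(f);hsv=cv2.cvtColor(f['pixels'],cv2.COLOR_RGB2HSV)
    H,S=hsv[...,0],hsv[...,1];X,Y,Z=np.moveaxis(P,-1,0)
    m=(H>17)&(H<30)&(S>120)&(X>.4)&(X<.8)&(Y<0)&(Y>-.25)&(Z>.07)&(Z<.085)
    print(m.sum(),P[m].mean(0))
    m=(H>17)&(H<30)&(S>120)&(X>.4)&(X<.8)&(Y>.1)&(Y<.3)&(Z>.17)&(Z<.192)
    print(m.sum(),P[m].mean(0))
plan([.508,.198,.24],.866,12)
i=cv2.imread('pics/top3.png');j=cv2.imread('pics/side3.png');cv2.imwrite('pics/c3.png',np.hstack([cv2.resize(i[190:310,330:430],None,fx=4,fy=4),cv2.resize(j[170:290,300:400],None,fx=4,fy=4)]))"
```

```text
90 [ 0.51096033 -0.16330174  0.07649731]
0 [nan nan nan]
39 [ 0.50779942 -0.14471884  0.07608499]
298 [0.50689451 0.20154916 0.18125377]
t 5.55 pos [0.5085 0.0141 0.2509] rot [-1.582 -0.01   1.106] F [ 0.8  0.3 -0.3] w 0.0878
{"dp":[34, 2, 17],"rotation":[0,6.5,0]},{"dp":[32, 2, 21],"rotation":[0,6.5,0]},{"dp":[29, 2, 24],"rotation":[0,0.7,0]},{"dp":[29, 2, 25],"rotation":[0,-0.0,0]},{"dp":[24, 2, 21],"rotation":[0,-0.0,0]},{"dp":[0, 0, 0],"rotation":[0,-0.0,0]},{"dp":[0, 0, 0],"rotation":[0,-0.0,0]},{"dp":[0, 0, 0],"rotation":[0,-0.0,0]},{"dp":[0, 0, 0],"rotation":[0,-0.0,0]},{"dp":[0, 0, 0],"rotation":[0,-0.0,0]},{"dp":[0, 0, 0],"rotation":[0,-0.0,0]},{"dp":[0, 0, 0],"rotation":[0,-0.0,0]}, left [0. 0. 0.] -0.0<string>:10: RuntimeWarning: Mean of empty slice.
  ret = um.true_divide(
```

View pics/c3.png

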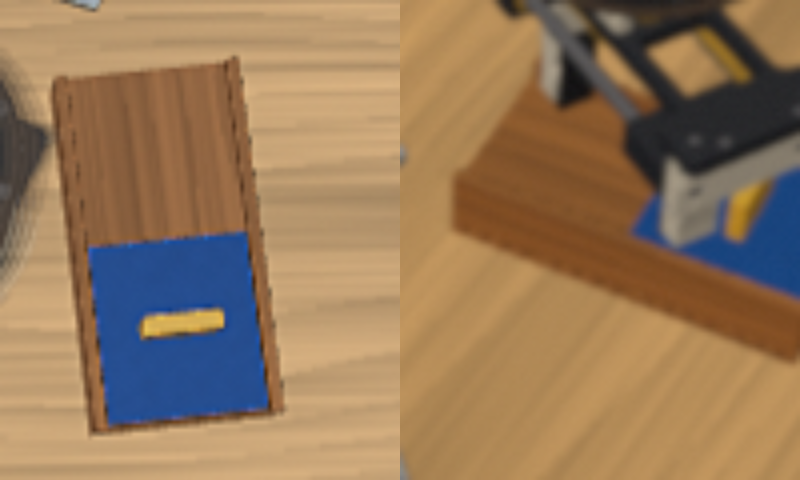

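```bash
python3 -c "
from h import *
f=dict(np.load('pics/top3.npz'));P=cloud(f)
hsv=cv2.cvtColor(f['pixels'],cv2.COLOR_RGB2HSV);H,S=hsv[...,0],hsv[...,1];X,Y,Z=np.moveaxis(P,-1,0)
a=.092;ex=np.array([np.cos(a),np.sin(a)]);ey=np.array([-ex[1],ex[0]])
x=P[...,:2]@ex; y=P[...,:2]@ey
reg=(X>.4)&(X<.8)&(Y<0)&(Y>-.26)
bl=reg&(H>100)&(H<125)&(S>150)&(Z>.04)&(Z<.052)
rim=reg&(Z>.046)&(Z<.055)&~bl&((H<16)|(H>170))
for n,m in(('plate',bl),('rim',rim)): print(n,m.sum(),np.percentile(x[m],[0,1,99,100]).round(4),np.percentile(y[m],[0,1,99,100]).round(4))
"
```

```text
plate 1510 [0.4391 0.4403 0.5495 0.5507] [-0.2615 -0.2599 -0.1609 -0.1601]
rim 462 [0.4334 0.4358 0.6611 0.6623] [-0.271  -0.2706 -0.1501 -0.15  ]
```

Call:
move_arm:
  deltas:
    - {"dp":[34,2,17],"rotation":[0.6,6.5,0]}
    - {"dp":[32,2,21],"rotation":[0,6.5,0]}
    - {"dp":[29,2,24],"rotation":[0,0.7,0]}
    - {"dp":[26,0,23],"rotation":[0,0,0]}

```text
t: 5.88
eef_pos: [0.5058, 0.1625, 0.2467]
ee_rot: [-1.57, -0.01, 0.86]
force: [1.1, -0.1, 0.0]
width: 0.0874
```

```bash
python3 -c "
from h import *
plan([.508,.198,.21],.866,5)"
```

```text
t 5.8833 pos [0.5058 0.1625 0.2467] rot [-1.57 -0.01  0.86] F [ 1.1 -0.1  0. ] w 0.0874
{"dp":[21, 27, 16],"rotation":[0,-0.4,0]},{"dp":[7, 9, 5],"rotation":[0,-0.0,0]},{"dp":[0, 0, 0],"rotation":[0,-0.0,0]},{"dp":[0, 0, 0],"rotation":[0,-0.0,0]},{"dp":[0, 0, 0],"rotation":[0,-0.0,0]}, left [0. 0. 0.] -0.0
```

Measured from above, the rib is 54 mm to the -x side of the box centre, against 55 mm when fully shut. So the cover is shut. Now the bar.

Call:
move_arm:
  deltas:
    - {"dp":[21,10,16],"rotation":[0,-0.4,0]}
    - {"dp":[5,10,4],"rotation":[0,0,0]}
    - {"dp":[0,0,0],"rotation":[0,0,0]}

```text
t: 6.13
eef_pos: [0.5071, 0.2017, 0.2261]
ee_rot: [-1.57, -0.011, 0.873]
force: [0.1, 0.1, -0.6]
width: 0.0877
```

```bash
python3 -c "
from h import *
f=snap('side','side4')
i=cv2.imread('pics/side4.png');cv2.imwrite('pics/c4.png',cv2.resize(i[220:420,200:450],None,fx=3,fy=3))
plan([.508,.198,.157],.866,5,20)"
```

```text
t 6.1833 pos [0.5074 0.2011 0.2268] rot [-1.57  -0.011  0.873] F [1.  0.1 0.3] w 0.0877
{"dp":[-1, 20, -1],"rotation":[0,0.4,0]},{"dp":[-1, 20, -1],"rotation":[0,-0.0,0]},{"dp":[-1, 20, -1],"rotation":[0,-0.0,0]},{"dp":[0, 10, 0],"rotation":[0,-0.0,0]},{"dp":[0, 0, 0],"rotation":[0,-0.0,0]}, left [0. 0. 0.] -0.0
```

View pics/c4.png

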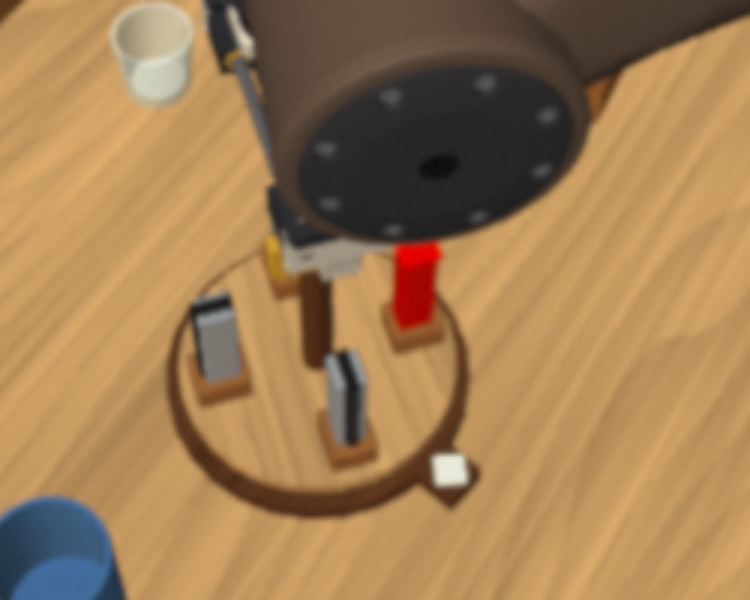

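The finger at about (330,260) in the crop hides most of the bar, and the rack hasn't moved. I'll go down and close.

Call:
move_arm:
  deltas:
    - {"dp":[-2,20,-2],"rotation":[0,0.4,0]}
    - {"dp":[0,20,0],"rotation":[0,0,0]}
    - {"dp":[0,15,0],"rotation":[0,0,0]}
    - {"dp":[0,5,0],"rotation":[0,0,0]}
    - {"dp":[0,0,0],"rotation":[0,0,0]}

```text
t: 6.6
eef_pos: [0.5094, 0.1934, 0.168]
ee_rot: [-1.572, -0.013, 0.865]
force: [0.4, 0.1, 0.3]
width: 0.0878
```

```bash
python3 -c "
from h import *
plan([.508,.198,.157],.866,2,20)"
```

```text
t 6.6 pos [0.5094 0.1934 0.168 ] rot [-1.572 -0.013  0.865] F [0.4 0.1 0.3] w 0.0878
{"dp":[3, 11, 4],"rotation":[0,-0.1,0]},{"dp":[0, 0, 0],"rotation":[0,-0.0,0]}, left [0. 0. 0.] 0.0
```

Call:
move_arm:
  deltas:
    - {"dp":[3,9,4],"rotation":[0,0,0]}
    - {"dp":[0,2,0],"rotation":[0,0,0]}
    - {"dp":[0,0,0],"rotation":[0,0,0]}
    - {"dp":[0,0,0],"rotation":[0,0,0]}
    - {"dp":[0,0,0],"rotation":[0,0,0]}
  jaw: 200
  squeeze: 20

```text
t: 7.02
eef_pos: [0.51, 0.1975, 0.1595]
ee_rot: [-1.573, -0.017, 0.863]
force: [0.5, -0.2, -0.0]
width: 0.0595
```

```bash
python3 -c "
from h import *
plan([.508,.198,.157],.866,2,20)"
```

```text
t 7.0167 pos [0.51   0.1975 0.1595] rot [-1.573 -0.017  0.863] F [ 0.5 -0.2 -0. ] w 0.0595
{"dp":[-1, 3, 2],"rotation":[0,-0.2,0]},{"dp":[0, 0, 0],"rotation":[0,-0.0,0]}, left [0. 0. 0.] -0.0
```

Call:
move_arm:
  deltas:
    - {"dp":[-1,2,1],"rotation":[0,0,0.9]}
    - {"dp":[0,0,0],"rotation":[0,0,0]}
    - {"dp":[0,0,0],"rotation":[0,0,0]}
    - {"dp":[0,0,0],"rotation":[0,0,0]}
    - {"dp":[0,0,0],"rotation":[0,0,0]}
  jaw: 255

```text
t: 7.43
eef_pos: [0.5091, 0.1982, 0.1587]
ee_rot: [-1.574, -0.001, 0.864]
force: [-0.5, 0.2, -0.1]
width: 0.0264
```

Call:
move_arm:
  deltas:
    - {"dp":[0,0,0],"rotation":[0,0,0]}
    - {"dp":[0,0,0],"rotation":[0,0,0]}
    - {"dp":[0,0,0],"rotation":[0,0,0]}
    - {"dp":[0,0,0],"rotation":[0,0,0]}
    - {"dp":[0,0,0],"rotation":[0,0,0]}

```text
t: 7.85
eef_pos: [0.5093, 0.1981, 0.1588]
ee_rot: [-1.574, -0.002, 0.864]
force: [0.9, -0.9, -0.1]
width: 0.0121
```

Call:
move_arm:
  deltas:
    - {"dp":[0,0,0],"rotation":[0,4,0]}
    - {"dp":[0,0,0],"rotation":[0,5,0]}
    - {"dp":[0,0,0],"rotation":[0,5,0]}
    - {"dp":[0,0,0],"rotation":[0,5,0]}
    - {"dp":[0,0,0],"rotation":[0,5,0]}

```text
t: 8.27
eef_pos: [0.5096, 0.1977, 0.1588]
ee_rot: [-1.574, -0.003, 0.43]
force: [1.3, -0.4, -0.8]
width: 0.0121
```

Call:
move_arm:
  deltas:
    - {"dp":[0,0,0],"rotation":[0,5,0]}
    - {"dp":[0,0,0],"rotation":[0,5,0]}
    - {"dp":[0,0,0],"rotation":[0,5,0]}
    - {"dp":[0,0,0],"rotation":[0,4,0]}

```text
t: 8.6
eef_pos: [0.5097, 0.1973, 0.1588]
ee_rot: [-1.573, -0.004, 0.08]
force: [1.1, -0.7, 0.6]
width: 0.0113
```

```bash
python3 -c "
from h import *
plan([.508,.198,.158],-.16,4,20)"
```

```text
t 8.6 pos [0.5097 0.1973 0.1588] rot [-1.573 -0.004  0.08 ] F [ 1.1 -0.7  0.6] w 0.0113
{"dp":[-2, 1, 1],"rotation":[0,6.5,0]},{"dp":[0, 0, 0],"rotation":[0,6.5,0]},{"dp":[0, 0, 0],"rotation":[0,0.8,0]},{"dp":[0, 0, 0],"rotation":[0,-0.0,0]}, left [0. 0. 0.] 0.0
```

Call:
move_arm:
  deltas:
    - {"dp":[0,0,0],"rotation":[0,5,0]}
    - {"dp":[0,0,0],"rotation":[0,4,0]}
    - {"dp":[0,0,0],"rotation":[0,3,0]}
    - {"dp":[0,0,0],"rotation":[0,1.5,0]}
    - {"dp":[0,0,0],"rotation":[0,0,0]}

```text
t: 9.02
eef_pos: [0.5097, 0.197, 0.1588]
ee_rot: [-1.572, -0.004, -0.172]
force: [1.5, -0.4, -0.7]
width: 0.0119
```

```bash
python3 -c "
from h import *
f=snap('side','side5');snap('top','top5')
i=cv2.imread('pics/side5.png');cv2.imwrite('pics/c5.png',cv2.resize(i[220:420,200:450],None,fx=3,fy=3))
P=cloud(f);hsv=cv2.cvtColor(f['pixels'],cv2.COLOR_RGB2HSV)
H,S=hsv[...,0],hsv[...,1];X,Y,Z=np.moveaxis(P,-1,0)
m=((H<5)|(H>175))&(S>180)&(X>.3)&(X<.7)&(Y>.1)&(Y<.4)&(Z>.128)&(Z<.142)
q=P[m]; c=q.mean(0); print(m.sum(),c, cv2.minAreaRect((q[:,:2]*1000).astype(np.float32)))
o=np.array([.508,.198]);d=np.array([.3934,.2165])-o;
for c in (q.mean(0)[:2],np.array(cv2.minAreaRect((q[:,:2]*1000).astype(np.float32))[0])/1000):
  e=c-o;print(np.hypot(*e),np.arctan2(e[1],e[0])-np.arctan2(d[1],d[0]))
plan([.508,.198,.158],-.16,1,20)"
```

```text
49 [0.4351733  0.21831829 0.13426038] ((437.5263366699219, 219.58810424804688), (23.992033004760742, 10.710901260375977), 25.06597900390625)
0.0756079393275949 -0.11202624274911832
0.07370606127168743 -0.13720246846749085
t 9.1167 pos [0.5097 0.197  0.1587] rot [-1.572 -0.004 -0.17 ] F [ 0.7 -0.3 -1.3] w 0.0116
{"dp":[-2, 1, 1],"rotation":[0,-0.6,0]}, left [0. 0. 0.] 0.0
```

View pics/c5.png

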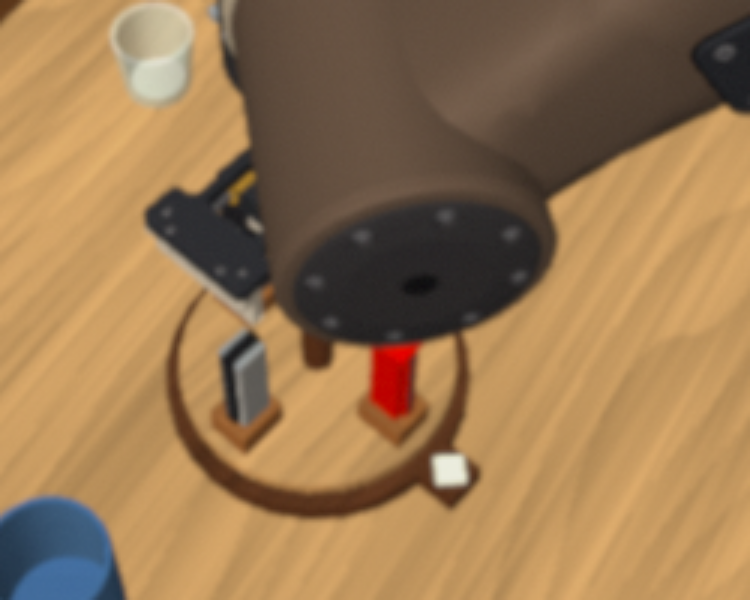

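View pics/top5.png

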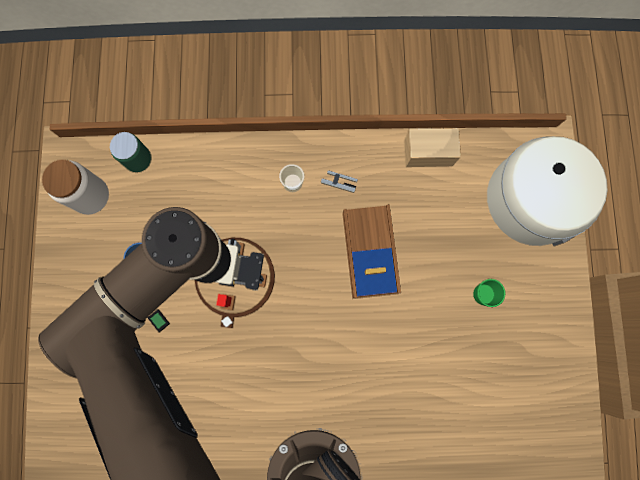

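The harmonica is close to the mark. In the top view it is at (226,300), with the diamond at (227,322). The side view hides part of it, so I'll measure the angle from the top view.

```bash
python3 -c "
from h import *
def ana(n,o,d):
    f=dict(np.load('pics/%s.npz'%n));P=cloud(f)
    hsv=cv2.cvtColor(f['pixels'],cv2.COLOR_RGB2HSV);H,S,V=[hsv[...,i] for i in range(3)];X,Y,Z=np.moveaxis(P,-1,0)
    m=((H<5)|(H>175))&(S>180)&(X>.3)&(X<.7)&(Y>.1)&(Y<.4)&(Z>.128)&(Z<.142)
    w=(S<50)&(V>180)&(X>.36)&(X<.42)&(Y>.15)&(Y<.28)&(Z>.01)&(Z<.03)
    q=P[m];r=cv2.minAreaRect((q[:,:2]*1000).astype(np.float32)); D=cv2.minAreaRect((P[w][:,:2]*1000).astype(np.float32))
    print(n,m.sum(),r,'diamond',D)
    e=np.array(r[0])/1000-o;d=d-o
    print(np.hypot(*e),np.hypot(*d),np.arctan2(e[1],e[0])-np.arctan2(d[1],d[0]))
for n in('top0','top5'): ana(n,np.array([.508,.1974]),np.array([.3933,.2151]))
i=cv2.imread('pics/top5.png');cv2.imwrite('pics/c6.png',cv2.resize(i[230:335,185:285],None,fx=6,fy=5.7,interpolation=cv2.INTER_CUBIC)[:600])
# disc-centre fit from top0: base outer ring
f=dict(np.load('pics/top0.npz'));P=cloud(f);X,Y,Z=np.moveaxis(P,-1,0)
from scipy.optimize import least_squares
for n in('top0','side0'):
    f=dict(np.load('pics/%s.npz'%n));P=cloud(f);X,Y,Z=np.moveaxis(P,-1,0)
    m=(Z>.029)&(Z<.036)&(np.hypot(X-.508,Y-.198)<.12)
    q=(P[m][:,:2]*1000).astype(np.float32);print(n,cv2.minEnclosingCircle(q))
"
```

```text
top0 95 ((464.01751708984375, 144.9144287109375), (26.558589935302734, 19.606243133544922), 52.548160552978516) diamond ((393.30120849609375, 215.13287353515625), (17.774229049682617, 20.458171844482422), 34.73606491088867)
0.06847768977178954 0.1160576580842471 -5.256762381665409
top5 87 ((441.8073425292969, 208.0542449951172), (19.319923400878906, 25.63666534423828), 80.84706115722656) diamond ((393.9417419433594, 215.5728759765625), (19.939231872558594, 19.407238006591797), 36.793216705322266)
0.06704461827357816 0.1160576580842471 -0.006481422513876289
top0 ((507.87567138671875, 196.90988159179688), 94.41677856445312)
side0 ((508.9959411621094, 199.8242645263672), 96.10968780517578)
```

View pics/c6.png

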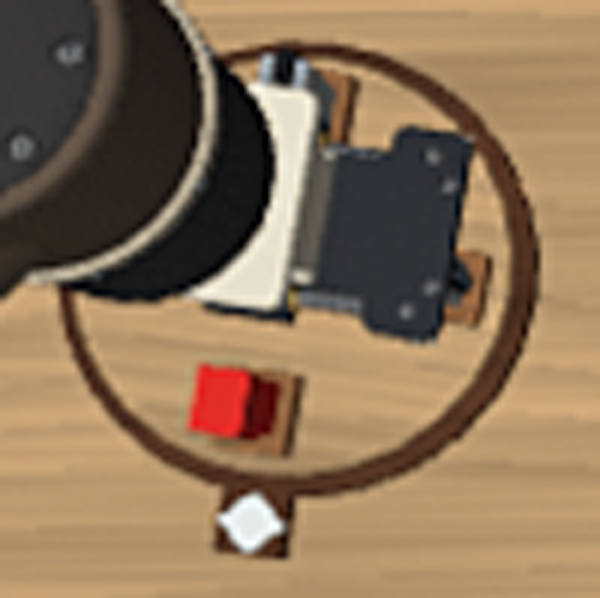

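The rack is within about 0.01 rad of the mark and the bar is gripped. I'll hold still briefly and then hand in.

Call:
move_arm:
  deltas:
    - {"dp":[0,0,0],"rotation":[0,0,0]}
    - {"dp":[0,0,0],"rotation":[0,0,0]}
    - {"dp":[0,0,0],"rotation":[0,0,0]}
    - {"dp":[0,0,0],"rotation":[0,0,0]}

```text
t: 9.45
eef_pos: [0.5097, 0.197, 0.1588]
ee_rot: [-1.572, -0.004, -0.167]
force: [0.7, -0.7, 0.0]
width: 0.0119
```

```bash
python3 -c "
from h import *
plan([.508,.198,.158],-.16,1,20); print(np.abs(arm.get_state()['qd']).max())
print(arm.job_done())"
```

```text
t 9.45 pos [0.5097 0.197  0.1588] rot [-1.572 -0.004 -0.167] F [ 0.7 -0.7  0. ] w 0.0119
{"dp":[-2, 1, 1],"rotation":[0,-0.4,0]}, left [0. 0. 0.] 0.0
0.0045509999296184794
the job is handed in; nothing more can be done
None
```

The cover is shut over the pitch pipe, and the red harmonica stands at the white diamond mark. I handed the job in at about 9.5 s with the gripper still holding the bar; no verdict comes back.

- **Cover:** I slid it by its rib until it hit the end stop, where the force rose to about 20 N. The top view then put the rib about 54 mm to the -x side of the box's centre, against 55 mm when fully shut. The pipe is out of sight under the cover, so I did not check it directly.
- **Rack:** I turned it about 59° by the bar. The top view shows the harmonica within about 0.01 rad of the mark, and the wrist's turn angle agrees.
- **Disagreement:** The side camera read -0.11 to -0.14 rad. The arm hid part of the harmonica from it, so I went by the top view.
- **Grip:** The fingers are closed to 12 mm on the bar with the grip set at 20 N. The grasp point is about 11 mm from the bar's middle, and the arm was at rest.
- **Other items:** The last top view shows the votive, capo and rice measure where they were. The tuner and mug are partly hidden by the arm there, but the arm passed well above the table on their side.

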